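Select the third display tap with the H-gate lever

TASK

In this kitchen showroom the upright lever in the H-shaped gate chooses which display tap runs; it has been left somewhere in the left-hand channel (the side of slots one and two, seen from the robot). With the fingertips only, gently push the lever to the middle, across to the right-hand channel and then forward, away from the robot, fully home into the third slot (three blue dots), never letting it go into the fourth slot, and leave it there. Do not grip the lever, and leave the cup, the soap bottle and the samples where they stand.

Things in the scene. Friction and masses are not known exactly. Their poses are not given: they have to be found in the camera images.
- selector: Fixed housing 180 (x) x 160 (y) x 60 mm high, dark base, light grey gate plate on top. Origin: centre of its underside on the worktop; +x forward (away from the robot, turned up to 0.4 rad), +y left. H-shaped opening: left and right channels along x, joined in the middle by one along y. Dots mark the slots: 1 forward left, 2 rear left, 3 (blue) forward right, 4 rear right.
- lever_head (a point): Centre of the lever's head: black rounded block 38 x 38 x 46 mm high, side faces square to the housing's x and y when upright, blue disc on top, on a 12 mm steel stem. The lever tilts about a pivot 30 mm below the housing's origin, 175 mm from this point: 145 mm above the worktop upright, up to 11 mm lower leaning. Axes tilt with the lever.
- across (a joint): Sideways lean, rad: 0 middle, about -0.245 left channel, +0.245 right channel (rubber stops; 0.1 rad is 17 mm at the head). It can cross only with forward within about 0.08 of 0. The stem has some play in the channels. Friction holds the lever where it is left; 3 to 4 N at the head moves it; 15 N presses it a few mm into a stop.
- forward (a joint): Fore-and-aft lean, rad: 0 middle (the crossing), about +0.245 home in a forward slot (1 on the left, 3 on the right), about -0.245 home in a rear slot (2 left, 4 right). Same friction and stops. The inner tongues of the gate have rounded corners (5 mm) that help the stem into a channel.
- slot3 (a point): Point on top of the gate plate (60 mm above the worktop) 42.5 mm forward and 42.5 mm right of the housing's centre: roughly under the head when the lever is home in the third slot.
- dispenser: Bystander: amber soap bottle with a black cap, 54 mm across, 150 mm high, loose; origin at the centre of its underside.
- cup: Bystander: blue ceramic cup, 72 mm across, 80 mm high, loose; origin at the centre of its underside.
- samples: Bystander: stack of worktop samples in one piece, 70 x 50 x 36 mm high, loose; origin at the centre of its underside.

How it is judged:
By the outcome, as a careful person would: the job done as asked, in the order asked, and still so for the second after the job is handed in, with the robot touching nothing.
It also fails if it takes over 48 s, if anything falls off the work surface, if the arm or the gripper's body presses on something with over 40 N, if the wrist force passes 120 N, or if a joint passes its speed limit or range.

ROBOT

A 6-joint arm with a two-finger parallel gripper is mounted at the origin on the work surface. World frame = base frame: x ahead of the robot, y to its left, z up, the work surface at z = 0. Lengths are in m, angles in rad, forces in N, time in s.
With the tool pointing down it reaches from about 0.35 to 0.875 m from the base axis. Payload 4.2 kg.
Tool frame: the origin (TCP) lies midway between the tips of the shut fingers; the grasp point (between the pads) lies 19 mm behind it; z points along the fingers, x is the direction in which the jaws open and shut, and the axes are right-handed (so a half turn about z gives the same grasp; the last joint's range is limited). The gripper opens to 85 mm and grips with 20 to 120 N. Pads are 22 mm wide; open, the fingers measure 114 mm over their backs; the gripper's body (76 mm by 85 mm) begins 54 mm behind the grasp point. The pads swing forward as they close: fully open they stand 13 mm farther back than shut.
Start: joints at [-0.899, 0.385, 0.008, 0, -1.194, -0.259], TCP at [0.251, -0.572, 0.231] pointing down, gripper open.
Joint ranges: [-3.14, 3.14], [-1.21, 2.06], [-1.07, 1.41], [-3.16, 2.05], [-2.99, -0.16], [-3.1, 3.1]. Speed limits (rad/s): [2.79, 2.79, 3.14, 3.14, 3.14, 3.14].

INTERFACE

Orientations are given as a unit quaternion [x, y, z, w].
In Python, from plant import manip, cams, finder gives the robot as it stands. Calls block until the motion is done:
- manip.reach(position, orientation): joint-space move of the TCP to a pose.
- manip.line_to(position, orientation=None, speed=0.15, max_force=None): straight line of the TCP; orientation=None keeps the orientation; speed is the mean speed in m/s. With max_force (N) it stops when the force on the tool has changed by that much, and returns True; else False.
- manip.set_joints(angles): joint-space move.
- manip.grip(opening, strength=None): finger opening in m; strength is the grip in N (None keeps the last); returns when the fingers have stopped.
- manip.dwell(seconds).
- manip.ik(position, orientation): joint angles nearest the present ones, or None.
- cams.read_camera(name): name is "side" or "top"; returns a dict with "color" (400x640x3 uint8, red, green, blue), "fx", "fy", "cx", "cy" (pixels), "R" (3x3) and "t" (3): a world point X has camera coordinates R X + t. Camera axes: x right, y down, z forward; pixel columns grow to the right and rows downward; lengths in m; the calibration is good to about 2 mm. A picture is of the moment at which its call begins. There is no depth.
A pose or a line that the arm cannot do raises manip.Unreachable and nothing moves.
- manip.close_job(): hands the job in, once; it reports no verdict.
Trained networks look in a picture, given as the dict that the camera call returned (one of the last four; its "shot" number tells which), for a name from the list of things; names that differ only in an ending like _2 or _b are one class to them, and where a whole thing is asked for, a point or a joint stands for the part that bears it (a point fixed in the world has none). Each returns a list of dicts, best first, with "score" (0 to 1); they miss things now and then, are a little off and sometimes report something else, mostly with a low value. They report only what shows in the picture. A call takes as long as a camera call.
- finder.recognise(picture, query): "location" ([column, row] in pixels, amid what is visible of it).
Readings, each from a call of its own:
- manip.read_time(): time.
- manip.read_joint_positions(): joint angles.
- manip.read_joint_velocities(): joint speeds.
- manip.read_joint_torque(): joint torques, N m.
- manip.read_position(): TCP position.
- manip.read_ee_rot(): TCP orientation.
- manip.read_wrist_force(): force on the tool from outside, world axes, zero at the start.
- manip.read_moment(): the same for the moment, N m.
- manip.read_finger_gap(): finger opening in m.
Only numpy, scipy, OpenCV 4.12 (cv2) and the standard library are available. Lean on these libraries where they do the work, as an engineer would, in place of code of your own. Each camera call takes 0.05 s, during which the arm holds its last target.

## Working session

There is one attempt and no reset: what is moved stays moved. The work goes in short steps, each a Python script; the robot and the scene stay as the last script left them, time stands still between calls to the robot, and variables do not carry over. Pictures are saved under pics/ and viewed, and the job is handed in when it is done.

```bash
mkdir -p pics; ls
python3 - <<'E'
from plant import manip, cams, finder
import cv2
for n in("side","top"):
    p=cams.read_camera(n); cv2.imwrite(f"pics/{n}0.png",p["color"][:,:,::-1])
    print(n,p["fx"],p["fy"],p["cx"],p["cy"],p["R"],p["t"])
    for q in("selector","lever_head","slot3","dispenser","cup","samples"):
        try: print(q,[(r["location"],round(r["score"],2)) for r in finder.recognise(p,q)[:3]])
        except Exception as e: print(q,e)
print(manip.read_time(),manip.read_ee_rot(),manip.read_position())
E
```

```text
pics
side 441.6138849078873 441.6138849078873 322.0602181623356 191.3139526151461 [[-0.99334006 -0.11422251  0.01512432]
 [-0.09673422  0.7554461  -0.64803061]
 [ 0.06259408 -0.64517781 -0.7614641 ]] [0.63286145 0.07892425 0.99156978]
selector [([356.3, 206.9], 0.77)]
lever_head [([356.8, 191.1], 0.66), ([261.5, 217.1], 0.53)]
slot3 [([359.4, 213.3], 0.62)]
dispenser []
cup [([344.4, 272.8], 0.81), ([358.3, 192.1], 0.39)]
samples [([373.8, 146.4], 0.97)]
top 450.9645628862149 450.9645628862149 319.7991037340403 193.5257664531226 [[ 0.16478311 -0.98632743  0.00217439]
 [-0.96583256 -0.16180539 -0.2024512 ]
 [ 0.200035    0.03126044 -0.97928994]] [-0.03715796  0.63588319  0.83551221]
selector [([325.0, 233.4], 0.65)]
lever_head [([304.8, 224.1], 0.73)]
slot3 [([322.4, 236.1], 0.61)]
dispenser [([307.3, 136.0], 0.81)]
cup [([237.9, 214.2], 0.59)]
samples [([423.3, 267.7], 0.85)]
0.7 [ 5.47172899e-01  8.37019602e-01 -2.43808178e-05  5.45083349e-05] [ 0.25077268 -0.57247968  0.23137501]
```

View pics/side0.png

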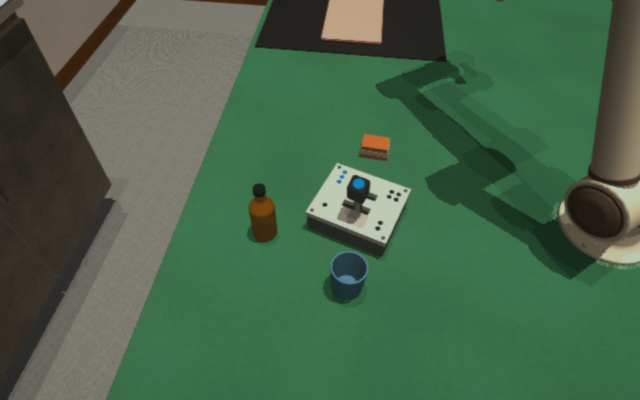

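View pics/top0.png

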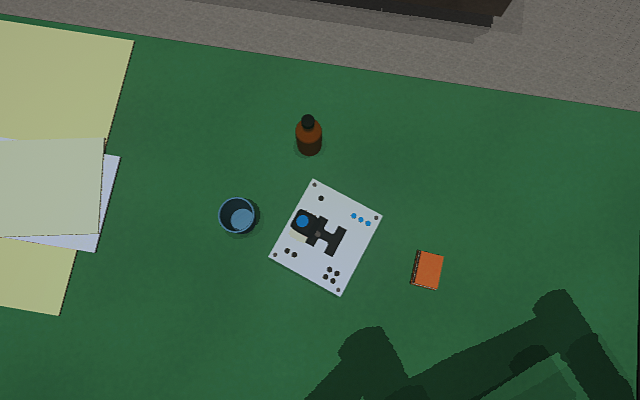

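The side view shows the housing near (358,205), the head at (358,186), the blue dots at (341,176), the bottle at (263,215), the cup at (348,275) and the samples at (375,146). The top view shows the head at (302,221), the plate corners at about (312,179), (382,215), (341,297) and (268,257), and the blue dots at (361,219).

```bash
cat > h.py <<'E'
import numpy as np, cv2
from scipy.optimize import least_squares
def ray(p,uv):
    d=p["R"].T@np.array([(uv[0]-p["cx"])/p["fx"],(uv[1]-p["cy"])/p["fy"],1]); return -p["R"].T@p["t"],d
def onz(p,uv,z):
    c,d=ray(p,uv); return c+d*(z-c[2])/d[2]
def proj(p,X):
    c=np.atleast_2d(X)@p["R"].T+p["t"]; return np.c_[p["fx"]*c[:,0]/c[:,2]+p["cx"],p["fy"]*c[:,1]/c[:,2]+p["cy"]]
def tri(ps,uvs):
    A=np.zeros((3,3));b=np.zeros(3)
    for p,uv in zip(ps,uvs):
        c,d=ray(p,uv);d=d/np.linalg.norm(d);M=np.eye(3)-np.outer(d,d);A+=M;b+=M@c
    return np.linalg.solve(A,b)
def blue(img):
    h=cv2.cvtColor(img,cv2.COLOR_RGB2HSV)
    m=cv2.inRange(h,(98,190,120),(112,255,255))
    n,l,s,c=cv2.connectedComponentsWithStats(m)
    return [(s[i,4],c[i].round(1)) for i in range(1,n) if s[i,4]>5]
E
python3 - <<'E'
from plant import cams
from h import *
ps={}
for n,(u,v) in(("side",(358,205)),("top",(325,238))):
    p=cams.read_camera(n);ps[n]=p; im=p["color"]
    c=im[v-75:v+75,u-75:u+75,::-1]; cv2.imwrite(f"pics/{n}_z.png",cv2.resize(c,(600,600),interpolation=cv2.INTER_CUBIC))
    print(n,blue(im))
    h=cv2.cvtColor(im,cv2.COLOR_RGB2HSV); m=cv2.inRange(h,(0,0,120),(180,50,255))
    k,l,s,cc=cv2.connectedComponentsWithStats(m)
    mm=np.zeros_like(m)
    mm[v-70:v+70,u-70:u+70]=m[v-70:v+70,u-70:u+70]
    k,l,s,cc=cv2.connectedComponentsWithStats(mm); i=1+np.argmax(s[1:,4])
    pts=np.argwhere(l==i)[:,::-1].astype(np.float32)
    hull=cv2.convexHull(pts); q=cv2.approxPolyDP(hull,5,True)[:,0]
    W=np.array([onz(p,x,.06) for x in q]); print(q.tolist(),W.round(3).tolist(), np.linalg.norm(W-np.roll(W,-1,0),axis=1).round(3),W.mean(0))
    # rect fit on plane
    Wp=np.array([onz(p,x,.06)[:2] for x in hull[:,0]],np.float32); print(cv2.minAreaRect(Wp*1000))
E
```

```text
side [(np.int32(92), array([358.2, 183.3]))]
[[410.0, 189.0], [385.0, 243.0], [306.0, 212.0], [337.0, 163.0]] [[0.443, -0.003, 0.06], [0.495, 0.147, 0.06], [0.662, 0.089, 0.06], [0.61, -0.062, 0.06]] [0.159 0.177 0.16  0.177] [0.55234781 0.04287857 0.06      ]
((552.2440185546875, 42.26582336425781), (161.5729522705078, 181.77359008789062), 70.74541473388672)
top [(np.int32(18), array([353.5, 215.2])), (np.int32(112), array([302. , 220.6])), (np.int32(16), array([360.5, 219. ])), (np.int32(17), array([367.6, 223.1]))]
[[382.0, 216.0], [339.0, 296.0], [268.0, 256.0], [312.0, 179.0]] [[0.61, -0.061, 0.06], [0.442, -0.001, 0.06], [0.495, 0.148, 0.06], [0.661, 0.089, 0.06]] [0.178 0.158 0.177 0.159] [0.55206723 0.04362854 0.06      ]
((552.6234130859375, 43.14411926269531), (160.6995391845703, 179.79808044433594), 70.8050537109375)
```

Run:
```python
from plant import cams
from h import *
ps=[cams.read_camera(n) for n in("side","top")]
yaw=np.deg2rad(70.78-90); C=np.array([.5523,.043,0])
Rz=np.array([[np.cos(yaw),-np.sin(yaw),0],[np.sin(yaw),np.cos(yaw),0],[0,0,1]])
X=tri(ps,[blue(ps[0]["color"])[0][1],max(blue(ps[1]["color"]),key=lambda t:t[0])[1]])
print(X, "local",Rz.T@(X-C), [proj(p,X) for p in ps])
L=Rz.T@(X-C); L[2]+=.03; print(np.linalg.norm(L), "fwd",np.arctan2(L[0],L[2]),"across",np.arctan2(-L[1],L[2]))
for n,uv,z in(("cup",(348,262),.08),("cup",(238,215),.08)): print(n,onz(ps[0] if n=="cup" and uv[0]>300 else ps[1],uv,z))
print("disp",tri(ps,[(259,190),(307,120)]),"samp",tri(ps,[(376,142),(428,270)]))
for k in [(.0425,-.0425,.06),(-.0425,-.0425,.06)]: print([proj(p,Rz@np.array(k)+C) for p in ps])
```

```text
[0.56002216 0.08787691 0.16434943] local [-0.00748158  0.04491765  0.16434943] [array([[358.13929635, 183.28116489]]), array([[301.97744516, 220.66568328]])]
0.1996128040251949 fwd -0.03847649113965217 across -0.22712992679059862
cup [0.56489806 0.21216108 0.08      ]
cup [0.56195417 0.21755508 0.08      ]
disp [0.75045801 0.11271522 0.14587623] samp [ 0.52122871 -0.16893669  0.03739356]
[array([[349.04609828, 180.45976499]]), array([[354.80983919, 227.32313783]])]
[array([[384.67081292, 193.41105779]]), array([[334.42163355, 265.44454992]])]
```

View pics/top_z.png

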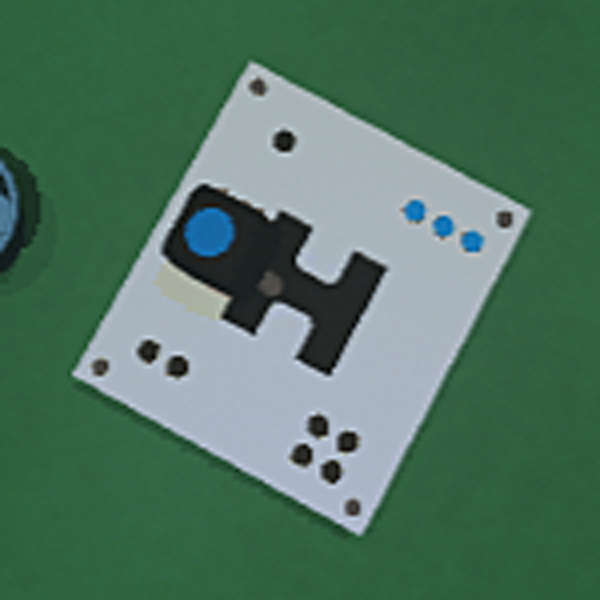

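View pics/side_z.png

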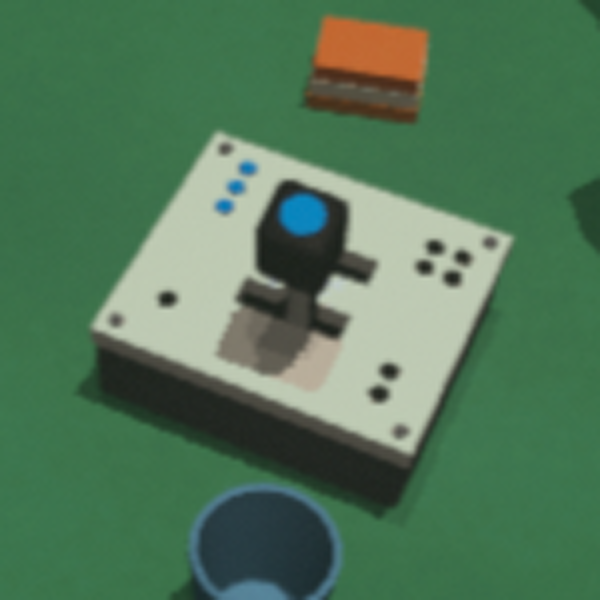

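Measured: yaw is −0.335 rad and the centre is (0.552, 0.043). The disc sits 199.6 mm from the pivot, against 198 expected. The lever is at across ≈ −0.23 and forward ≈ −0.04, so it's left and slightly rearward. I'll first nudge it forward to the middle from behind.

```bash
cat >> h.py <<'E'
from scipy.spatial.transform import Rotation as Ro
yaw=np.deg2rad(70.78-90); C=np.array([.5523,.043,0])
Rz=Ro.from_euler('z',yaw).as_matrix()
def W(x,y,z): return Rz@np.array([x,y,z])+C
def loc(P): return Rz.T@(np.asarray(P)-C)
def quats():
    for s in(1,-1):
        tx=Rz@np.array([0,s,0.]); tz=np.array([0,0,-1.]); yield Ro.from_matrix(np.c_[tx,np.cross(tz,tx),tz]).as_quat()
def look(cams,tag):
    ps=[cams.read_camera(n) for n in("side","top")]
    out=[]
    for p,(u,v) in zip(ps,((358,205),(325,238))):
        out.append(cv2.resize(p["color"][v-75:v+75,u-75:u+75,::-1],(400,400),interpolation=cv2.INTER_CUBIC))
    cv2.imwrite(f"pics/{tag}.png",np.hstack(out))
    b=[max(blue(p["color"]) or [(0,None)],key=lambda t:t[0]) for p in ps]
    print("areas",[x[0] for x in b])
    if all(x[0]>0 for x in b):
        X=tri(ps,[x[1] for x in b]); L=loc(X); L[2]+=.03
        print("disc local",L.round(4),"r",np.linalg.norm(L).round(4),"fwd %.3f across %.3f"%(np.arctan2(L[0],L[2]),np.arctan2(-L[1],L[2])))
    else: print(b)
E
python3 - <<'E'
from plant import manip,cams
from h import *
print(loc([.5649,.2122,0]),loc([.7505,.1127,0]))
for q in quats(): print(q,[manip.ik(W(*a),q) for a in((-.08,.04,.25),(-.08,.04,.125),(0,.11,.125),(.02,-.04,.125))])
manip.grip(0.0)
print(manip.read_time(),manip.read_finger_gap())
E
```

```text
[-0.04380231  0.16391692  0.        ] [0.16420765 0.13106173 0.        ]
[0.81522889 0.5791389  0.         0.        ] [array([ 0.53953046,  0.15931548, -0.25718932,  0.        , -1.15429152,
       -2.44577907]), array([ 0.53953046,  0.28658366, -0.43857514,  0.        , -0.84563753,
       -2.44577907]), array([ 0.51116355,  0.44590305, -0.18135257,  0.        , -0.94354071,
       -2.41741216]), array([ 0.28800905,  0.37269791, -0.30362983,  0.        , -0.89446859,
       -2.19425765])]
[-0.5791389   0.81522889  0.          0.        ] [array([ 0.53953046,  0.15931548, -0.25718932,  0.        , -1.15429152,
        0.69581359]), array([ 0.53953046,  0.28658366, -0.43857514,  0.        , -0.84563753,
        0.69581359]), array([ 0.51116355,  0.44590305, -0.18135257,  0.        , -0.94354071,
        0.72418049]), array([ 0.28800905,  0.37269791, -0.30362983,  0.        , -0.89446859,
        0.947335  ])]
1.6667 -0.00011259681339993491
```

Run:
```python
from plant import manip,cams
from h import *
q=list(quats())[1]
manip.reach(W(-.085,.04,.25),q)
manip.line_to(W(-.085,.04,.128),speed=.2)
print(manip.read_time(),loc(manip.read_position()),manip.read_wrist_force())
r=manip.line_to(W(-.0355,.04,.128),speed=.03,max_force=10)
print(r,manip.read_time(),loc(manip.read_position()),Rz.T@manip.read_wrist_force())
look(cams,"s1")
```

```text
4.975 [-0.08419061  0.04039132  0.12877685] [ 0.39896628  0.56219765 -0.232119  ]
False 6.775 [-0.03584313  0.03996384  0.1280272 ] [-2.15657275  0.89128525  1.59642845]
areas [0, np.int32(18)]
[(0, None), (np.int32(18), array([353.5, 215.2]))]
```

View pics/s1.png

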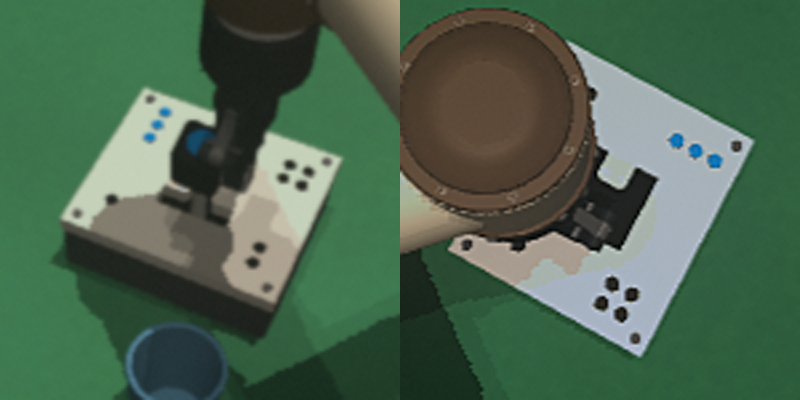

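The fingertips are just touching the head's rear face at TCP x = −0.036, with 2 N of force. I'll push about 5 mm more to centre it, then go round to the left side and look from there.

Run:
```python
from plant import manip,cams
from h import *
r=manip.line_to(W(-.0305,.04,.128),speed=.02,max_force=10)
print(r,loc(manip.read_position()),Rz.T@manip.read_wrist_force())
manip.line_to(W(-.085,.04,.128),speed=.2)
manip.line_to(W(-.085,.04,.25),speed=.3)
manip.line_to(W(-.06,.15,.25),speed=.3)
print(manip.read_time()); look(cams,"s2")
```

```text
False [-0.03032893  0.03998376  0.12793304] [-1.09372705  0.94946699  1.50273661]
8.7833
areas [np.int32(45), np.int32(115)]
disc local [0.0003 0.0454 0.1956] r 0.2007 fwd 0.002 across -0.228
```

View pics/s2.png

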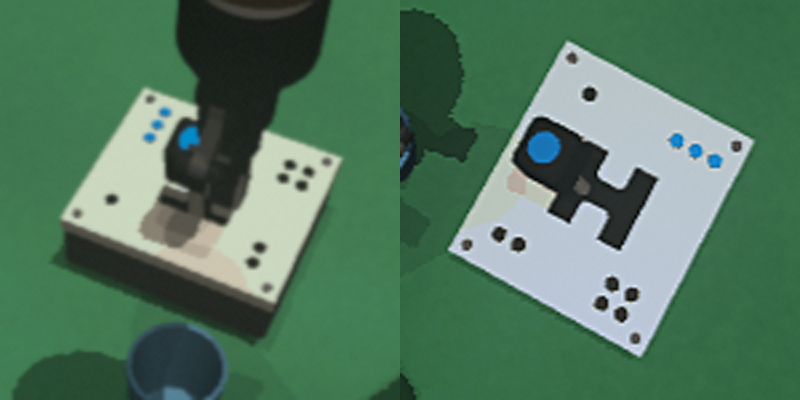

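The lever is now centred fore-and-aft (forward ≈ 0). The disc at (543,147) in the right-hand half of the picture lines up with the crossing channel. Next is the push across to the right.

Run:
```python
from plant import manip,cams
from h import *
p=cams.read_camera("top"); b=max(blue(p["color"]),key=lambda t:t[0]); print(loc(onz(p,b[1],.1635)))
manip.line_to(W(0.001,.115,.25),speed=.3)
look(cams,"s2b")
manip.line_to(W(0.001,.115,.128),speed=.25)
r=manip.line_to(W(0.001,.04,.128),speed=.05,max_force=9)
print(r,manip.read_time(),loc(manip.read_position()),Rz.T@manip.read_wrist_force())
if not r:
    r=manip.line_to(W(0.001,-.012,.128),speed=.04,max_force=9)
    print(r,manip.read_time(),loc(manip.read_position()),Rz.T@manip.read_wrist_force())
look(cams,"s3")
```

```text
[-0.00167702  0.04513352  0.1635    ]
areas [np.int32(92), np.int32(111)]
disc local [-0.002   0.0449  0.1944] r 0.1996 fwd -0.010 across -0.227
False 11.7083 [0.00199366 0.04052716 0.12938111] [-0.45705977  3.58595254  6.88710067]
False 13.1583 [ 0.00073862 -0.01194725  0.12757465] [ 0.53659657  2.38180374 -0.74193653]
areas [0, np.int32(10)]
[(0, None), (np.int32(10), array([348.7, 248.1]))]
```

View pics/s3.png

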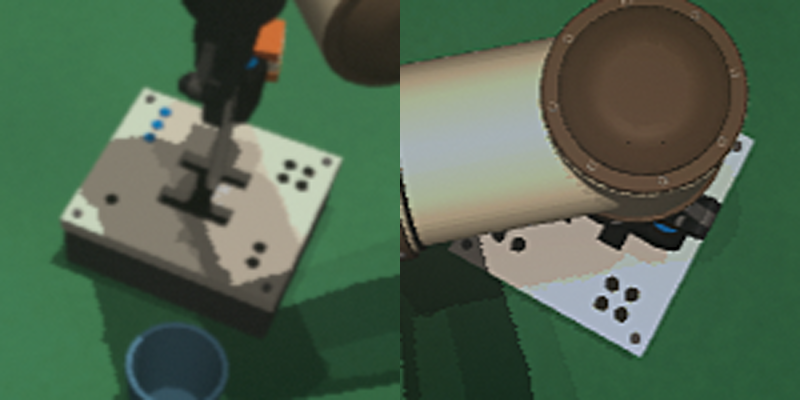

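The lever has crossed; in the side view its stem is now in the right channel. The force is still low, so I'll press on gently until it meets the right-hand stop, then clear away and look.

Run:
```python
from plant import manip,cams
from h import *
r=manip.line_to(W(0.001,-.022,.128),speed=.02,max_force=6)
print(r,manip.read_time(),loc(manip.read_position()),Rz.T@manip.read_wrist_force())
manip.line_to(W(0.001,.04,.128),speed=.2)
manip.line_to(W(-0.02,.05,.25),speed=.3)
manip.line_to(W(-.12,-.0,.25),speed=.3)
print(manip.read_time());look(cams,"s4")
```

```text
True 13.7 [ 0.0018258  -0.01741506  0.12781526] [-1.01830384  6.66235047  0.4737892 ]
15.2333
areas [np.int32(45), np.int32(118)]
disc local [-0.0021 -0.0486  0.1942] r 0.2002 fwd -0.011 across 0.245
```

View pics/s4.png

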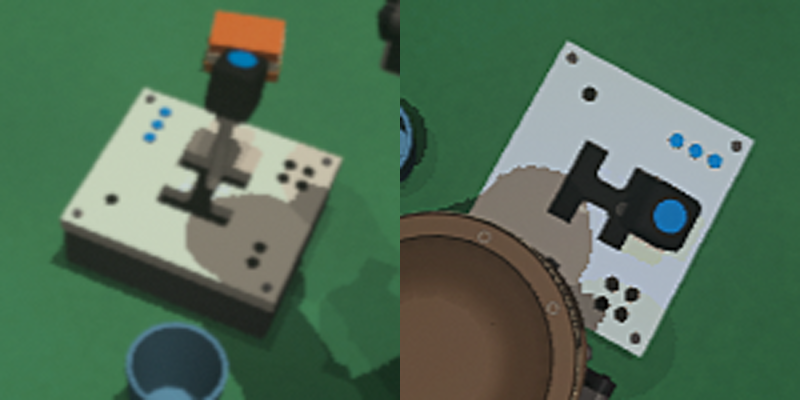

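Across = +0.245 and forward ≈ −0.01, so the lever is in the right channel at the middle. Now I'll go behind it and push forward into slot 3.

Run:
```python
from plant import manip,cams
from h import *
manip.line_to(W(-.085,-.044,.25),speed=.3)
manip.line_to(W(-.085,-.044,.126),speed=.25)
r=manip.line_to(W(-.02,-.044,.126),speed=.05,max_force=9)
print(r,manip.read_time(),loc(manip.read_position()),Rz.T@manip.read_wrist_force())
r=manip.line_to(W(.024,-.044,.126),speed=.03,max_force=10)
print(r,manip.read_time(),loc(manip.read_position()),Rz.T@manip.read_wrist_force())
manip.dwell(.3)
print(loc(manip.read_position()),Rz.T@manip.read_wrist_force())
look(cams,"s5")
```

```text
False 17.7667 [-0.02038513 -0.0441457   0.126001  ] [-3.192019    0.00953118  2.55287835]
False 19.3833 [ 0.0203211  -0.04478535  0.12398419] [-10.47991159   1.24738369  -0.56708334]
[ 0.02031327 -0.04479798  0.1239731 ] [-8.71780894  2.55749029 -1.26663824]
areas [0, 0]
[(0, None), (0, None)]
```

View pics/s5.png

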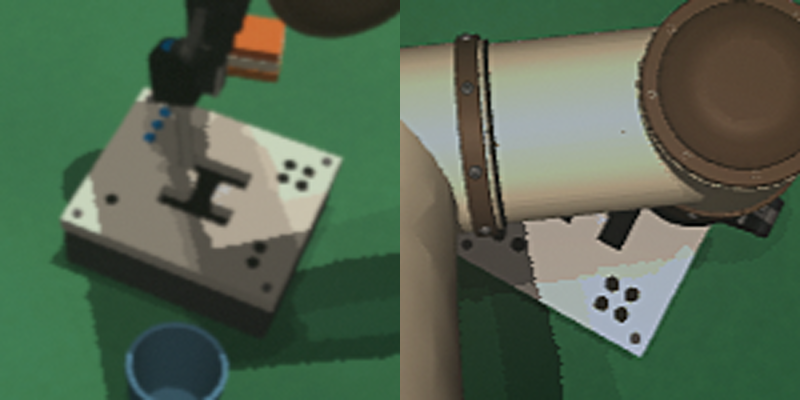

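It has reached the stop at about 10 N, and the stem is at the forward end of the right channel. I'll back off, rise clear and check.

Run:
```python
from plant import manip,cams
from h import *
manip.line_to(W(-.085,-.044,.126),speed=.2)
manip.line_to(W(-.085,-.044,.25),speed=.3)
manip.line_to(W(-.17,-.0,.25),speed=.3)
print(manip.read_time(),manip.read_wrist_force());look(cams,"s6")
p=cams.read_camera("side");cv2.imwrite("pics/side6.png",p["color"][:,:,::-1])
p=cams.read_camera("top");cv2.imwrite("pics/top6.png",p["color"][:,:,::-1])
```

```text
21.5083 [ 0.57132557  0.29542017 -0.0950204 ]
areas [np.int32(37), np.int32(101)]
disc local [ 0.0493 -0.0472  0.188 ] r 0.2 fwd 0.256 across 0.246
```

View pics/s6.png

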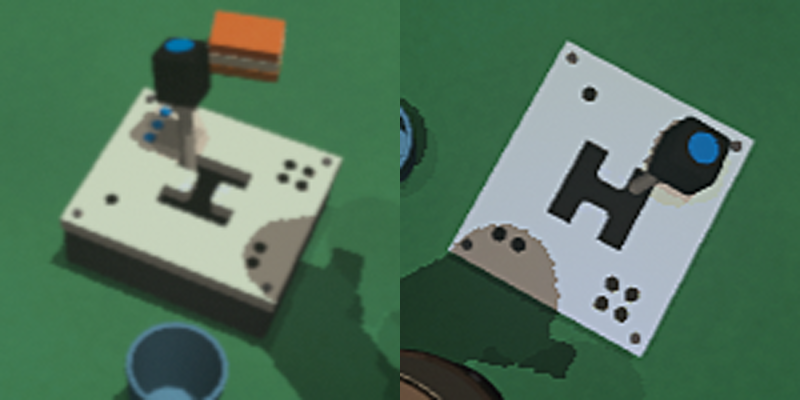

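View pics/side6.png

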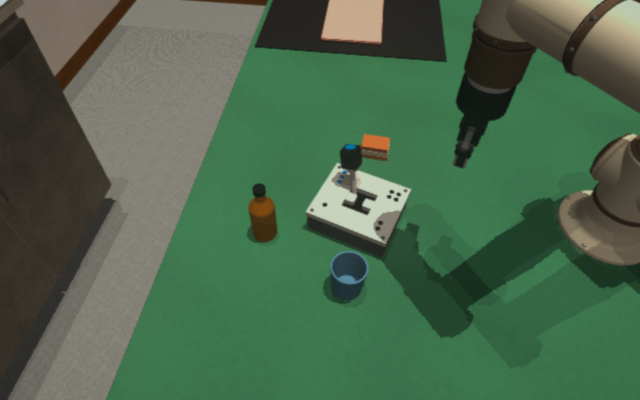

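The lever is home in slot 3, with forward 0.256 and across 0.246. The side view shows the head at (350,155). The bottle (263,215), cup (348,275) and samples (375,146) haven't moved, and the robot is clear, so I'm handing in.

```bash
python3 -c "
from plant import manip
manip.close_job(); print(manip.read_time())"
```

```text
the job is handed in; nothing more can be done
the job is handed in; nothing more can be done
```

The lever is fully home in the third slot, and I handed the job in at about 21.7 s of the 48 s allowed. With the fingers shut and no gripping, I nudged it forward to the middle. I then pushed it across to the right-hand stop and forward until it met the end stop, at about 10 N.

- **Lever position:** after backing off, the cameras put it at forward ≈ 0.256 and across ≈ 0.246, where home is about 0.245 for each. The disc was partly hidden in one view, so these figures are good to about 0.01. At no check was the lever leaning rearward (toward the fourth slot) by more than about 0.01 once it was in the right channel.
- **Bystanders:** the cup, soap bottle and samples show at the same pixels as at the start.
- **Robot:** it is clear of everything. The last wrist force reading was about 0.6 N, close to the 0.7 N it read before first touching the lever.

Some views taken mid-push had the disc hidden by the arm. I relied on the views taken after each retreat instead.

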